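# Close the nipping press on a glued felt disc

### The job

The felt disc in the small bench press has just been glued. Seat the loose crank fully on the square end of the press screw and wind it clockwise, keeping it on the square as the screw goes down, until the platen grips the disc firmly: the crank then turns about half as hard again as it ran free, and must never be forced to double. Then lift the crank off and lay it flat on the bench, clear of the press, leaving the disc clamped and everything else where it was.

Things in the scene. Friction and masses are not known exactly. Their poses are not given: they have to be found in the camera images.
- crank_socket (a point): Loose steel crank, lying flat on the bench right of the press: centre of its square socket's mouth, in the flat underside. Boss 34 mm square, 30 mm tall, with a 19.6 mm square hole right through; a flat arm 22 mm wide and 9 mm thick, level with the underside, runs along +x to the handle. z points up the boss; the flats lie along x and y. 0.35 to 0.55 kg, heavier at the boss.
- crank_boss (a point): Centre of the crank's square boss, 15 mm above its underside on the hole's axis; same axes as crank_socket. Grip the two faces across y (34 mm apart) to carry the crank.
- crank_handle (a point): Centre of the crank's upright wooden handle: a round grip 23 mm across and 56 mm long that spins freely on its pin, its middle 41 mm above the crank's underside (ends at 12 and 68 mm) and 65 mm from the boss axis along +x. Held, it lets the gripper keep its own direction all the way round. The pin's head ends 73 mm up. Judge its resistance in slow motion: a hand that stops after a quick move may feel less.
- screw_seat (a point): Upright press screw: the point on its axis at the collar (30 mm across) on which the crank's underside comes to rest. z up; x and y square to the flats of the square end above it. Turned clockwise seen from above, the screw goes down with the platen and this point, 12 mm a turn; 1.6 to 2.9 turns bring the platen to the disc. It stays where it is left.
- screw_top (a point): Centre of the top of the screw's square end, 22 mm above screw_seat, same axes. The square is 18 mm across flats, its top 3.5 mm bevelled to 13.5 mm; 0.8 mm play each side in the crank's hole, so the crank fits in any of four directions, rocks a few degrees and has some 0.1 rad of turning play.
- press_platen: Flat iron plate 104 x 118 mm on two columns; origin at the centre of its underside, z up. It goes straight down with the screw. Running free the crank handle takes about 9 N; once the platen bears on the disc that rises about 3 N per 100 N of clamping, or about 1 N per further 0.1 rad. Firm: 90 to 300 N, best about 170 N (14 N at the handle). Over 300 N (18 N) spoils the disc.
- press_bed (a point): Centre of the top of the press base, 20 mm above the bench. The felt-faced wooden disc (62 mm across, 15 mm thick) lies here, loose, within 15 mm of the centre, on a wooden packing board that is 3.5 to 8 mm thick, so where the platen begins to bear on the disc must be felt. The disc stays where it is.
- press: The press, fixed to the bench: iron base 150 x 204 mm, 20 mm thick; two columns 80 mm either side along y; a yoke across their tops, whose highest parts are 153 mm above the bench. Origin at the centre of the base's underside, on the screw's axis.
- waiting_disc: Bystander, not to be moved: a second felt-faced disc lying flat on the bench beside the press, 62 mm across and 15 mm thick; origin at the centre of its underside.
- folder: Bystander, not to be moved: a bone folder lying flat, 22 x 133 x 8 mm; origin at the centre of its underside.
- sanding_block: Bystander, not to be moved: a cork sanding block, 49 x 80 x 26 mm; origin at the centre of its underside.
- burnisher: Bystander, not to be moved: a short beech burnisher standing on end, 21 mm across, 48 mm tall; origin at the centre of its underside.
- cobbler_hammer: Bystander, not to be moved: a cobbler's hammer lying flat, 108 x 256 x 31 mm; origin at the centre of its underside.
- stamp: Bystander, not to be moved: a type holder with a black handle lying flat, 86 x 161 x 39 mm; origin at the centre of its underside.
- wax_brush: Bystander, not to be moved: a round wooden dauber standing bristles up, 36 mm across and 36 mm tall; origin at the centre of its underside.

How it is judged (in metres and radians):
On the way, in this order (a step that is already met when the one before it is completed fails the run):
1. the crank sits fully down on the square of the screw, before any winding (horizontal distance between crank_socket and screw_seat below 0.004 m and z of crank_socket in the frame of screw_seat below 0.004 m and angle between crank_socket's own z axis and vertical below 0.14 rad and contact force between press_platen and anything else below 5 N), for 0.2 s.
2. with the crank still on the square, the platen is wound down until it grips the disc firmly (horizontal distance between crank_socket and screw_seat below 0.004 m and z of crank_socket in the frame of screw_seat below 0.01 m and angle between crank_socket's own z axis and vertical below 0.14 rad and contact force between press_platen and anything else above 90 N), for 0.2 s.
At the end, for the whole second after the job is handed in: The platen still clamps the disc with 90 to 300 N, and the crank lies flat on the bench (underside within 8 mm of it, tilt under 0.1 rad), its boss more than 14 cm and its handle more than 12 cm from the screw's axis (contact force between press_platen and anything else between 90 and 300 N and height (world z) of crank_socket between -0.006 and 0.008 m and angle between crank_socket's own z axis and vertical below 0.1 rad and horizontal distance between crank_socket and screw_seat above 0.14 m and horizontal distance between crank_handle and screw_seat above 0.12 m); the robot touches nothing.
It fails at once if the disc is clamped with more than 300 N (contact force between press_platen and anything else above 300 N).
It fails at once if the crank comes off the square after winding has begun (platen 6 mm down) and before the disc is gripped (distance of press_platen from where it was at the start of the episode above 0.006 m and contact force between press_platen and anything else below 20 N and z of crank_socket in the frame of screw_seat above 0.02 m).
It fails at once if another thing on the bench is moved by more than 30 mm (distance of any of waiting_disc, folder, sanding_block, burnisher, cobbler_hammer, stamp, wax_brush from where it was at the start of the episode above 0.03 m).
It also fails if it takes over 72 s, if anything falls off the work surface, if the arm or the gripper's body presses on something with over 40 N, if the wrist force passes 120 N, or if a joint passes its speed limit or range.

### The arm

A 6-joint arm with a two-finger parallel gripper is mounted at the origin on a cart in front of the work surface, level with it; the furniture and walls round the work are solid. World frame = base frame: x ahead of the robot, y to its left, z up, the work surface at z = 0. Lengths are in mm, angles in rad, forces in N, time in s.
With the tool pointing down it reaches from about 350 to 775 mm from the base axis. Payload 7.3 kg.
Tool frame: the origin (TCP) lies between the finger pads; the fingertips stand 14 mm ahead of it and the grasp point (between the pads) lies 5 mm behind it; z points along the fingers, y is the line along which they close (so a half turn about z gives the same grasp; the last joint's range is limited). The gripper opens to 92 mm and grips with 3 to 60 N. Pads are 19 mm wide; open, the fingers measure 130 mm over their backs; the gripper's body (75 mm by 190 mm) begins 47 mm behind the grasp point.
Start: joints at [1.2, 0.342, 1.524, -0, 1.275, -0.146], TCP at [117.011, 511.812, 240.741] pointing down, gripper open.
Joint ranges: [-2.53, 2.53], [-0.77, 2.02], [0.04, 2.7], [-1, 4.14], [0.28, 2.66], [-3.11, 3.11]. Speed limits (rad/s): [2.57, 2.57, 3.14, 3.14, 3.14, 3.14].

### API

Orientations are given as [roll, pitch, yaw] about the fixed x, y, z axes, in that order (R = Rz(yaw) Ry(pitch) Rx(roll)).
In Python, from plant import get_obs, cams, close_job gives the robot as it stands. The module is installed in compiled form; this text tells all that it offers.
- The arm moves only by the shell command python3 -m creep 'ROWS'. ROWS is JSON, a list of rows, each an object of numbers: "hand": the opening, from 0 (shut) to 1 (fully open); "tx", "ty", "tz": the shift along the tool's x, y, z in m; "spin": the turn about the tool's z in degrees. In form: [{"hand": .., "tx": .., "ty": .., "tz": .., "spin": ..}, ...]. A call has 1 to 5 rows; each row shifts and turns the commanded pose from where the row before left it, along the tool's axes as they then stand; what a row does not reach is not made up. A row lasts 1/8 s, in which the tool goes at most 62.5 mm and 10.7 degrees, less where a joint would pass 70% of its speed; a pose out of reach is approached as far as the arm can. A call is refused whole if a number of a shift passes 0.0625 or a number of a turn 10.7, either way. A call with a gripper value outside its range is refused whole. The fingers move at their own pace and stop on an object; the grip force is fixed at half the most. Time passes only in rows, so rows that do not move let the fingers close. It gives the time, the measured TCP pose, the force, the opening and the grip force at its end, in the units of the state.
- get_obs(): the state, without advancing time (a new reading comes with each control period).
- cams.capture(name): name is "side" or "top" or "wrist"; returns a dict with "color" (480x640x3 uint8, red, green, blue), "K" (3x3 intrinsics, pixels), "k1" (the pictures are not rectified: a ray, as slopes to the right and down, at radius r is drawn at 1 + k1 r^2 times it, then the intrinsics apply), "R" (3x3) and "t" (3): a world point X has camera coordinates R X + t. Camera axes: x right, y down, z forward; pixel columns grow to the right and rows downward; lengths in mm; the calibration is good to about 2 mm. A picture is of the moment at which its call begins. There is no depth.
- close_job(): hands the job in; it is judged then, once.
The state is a dict: "time": time; "joint_positions": joint angles; "dq": joint speeds; "tau": joint torques, N m; "tool_pos": TCP position; "tcp_rot": TCP orientation; "contact_force": force on the tool from outside, world axes, zero at the start; "moment": the same for the moment, N m; "grip_width": finger opening in mm; "finger_force": force on a finger pad.
Only numpy, scipy, OpenCV 4.12 (cv2) and the standard library are available. Lean on these libraries where they do the work, as an engineer would, in place of code of your own. Each camera call takes 0.05 s, during which the arm holds its last target. There are 200 camera calls.

## Working session

There is one attempt and no reset: what is moved stays moved. The work goes in short steps, Python scripts to look and compute and a shell command to move; the robot and the scene stay as the last step left them, time stands still between calls to the robot, and variables do not carry over. Pictures are saved under pics/ and viewed, at most 10 in all, crops included, and the job is handed in when it is done.

```bash
mkdir -p pics; cat > h.py <<'E'
import numpy as np, cv2
from plant import get_obs, cams
def cap(name,fn=None):
    c=cams.capture(name)
    if fn: cv2.imwrite('pics/'+fn,c['color'][:,:,::-1])
    return c
def ray(c,u,v):
    K=np.array(c['K']);d=np.array([(u-K[0,2])/K[0,0],(v-K[1,2])/K[1,1]])
    s=d.copy()
    for _ in range(20): s=d/(1+c['k1']*(s@s))
    R=np.array(c['R']);t=np.array(c['t'])
    return -R.T@t, R.T@np.array([s[0],s[1],1])
def onz(c,u,v,z):
    o,d=ray(c,u,v); return o+d*(z-o[2])/d[2]
def proj(c,X):
    p=np.array(c['R'])@np.array(X,float)+np.array(c['t']); s=p[:2]/p[2]; s=s*(1+c['k1']*(s@s)); K=np.array(c['K'])
    return np.array([s[0]*K[0,0]+K[0,2],s[1]*K[1,1]+K[1,2]])
E
python3 - <<'E'
from h import *
np.set_printoptions(suppress=True,precision=3)
for n in ['top','side']:
    c=cap(n,n+'0.png'); o,d=ray(c,320,240); print(n,o,d,c['K'][0],c['k1'],get_obs()['time'])
print(get_obs())
E
```

```text
top [ 367.67  -166.895 1429.145] [ 0.144 -0.023 -0.989] [538.008   0.    313.633] 0.015974219098135706 0.05
side [ 25.862 892.094 912.507] [ 0.379 -0.755 -0.535] [438.793   0.    318.068] 0.00610108112939454 0.1
{'time': 0.1, 'joint_positions': array([ 1.2  ,  0.343,  1.525,  0.   ,  1.275, -0.146]), 'dq': array([ 0.001, -0.003, -0.002, -0.001, -0.001,  0.001]), 'tau': array([  0.001, -43.2  , -24.469,   0.072,   0.053,  -0.   ]), 'tool_pos': array([116.887, 511.478, 240.149]), 'tcp_rot': array([-3.14 , -0.   ,  2.917]), 'contact_force': array([-0.385,  0.674, -0.13 ]), 'moment': array([ 0.029, -0.006, -0.014]), 'finger_force': 0.0, 'grip_width': 91.71179254583691}
```

View pics/top0.png

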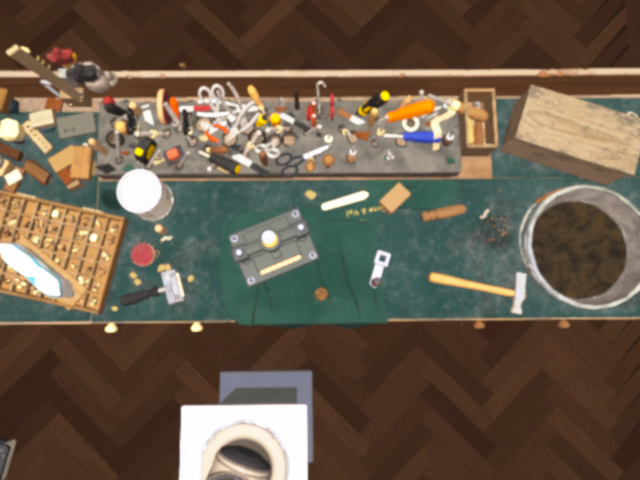

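View pics/side0.png

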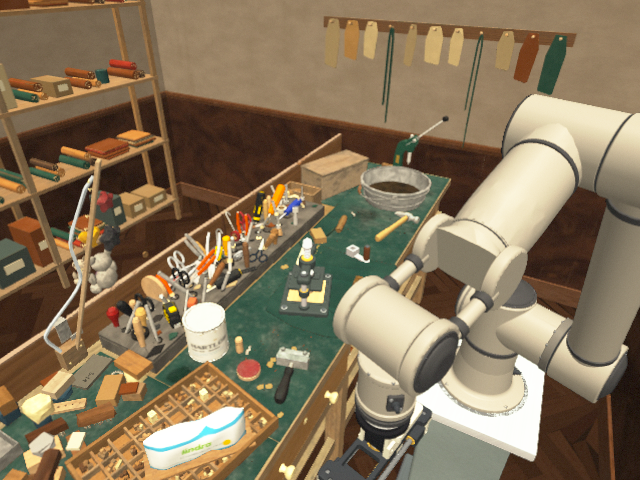

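The top view shows the press at about (272,248) with the screw top near (270,239). The crank boss is at (383,258) with its handle at (376,282), and the robot is below. I'll zoom in on the press and crank.

```bash
python3 - <<'E'
from h import *
np.set_printoptions(suppress=True,precision=1)
a=cv2.imread('pics/top0.png')[195:305,215:405]; b=cv2.imread('pics/side0.png')[225:325,265:395]
a=cv2.resize(a,None,fx=4,fy=4,interpolation=cv2.INTER_CUBIC);b=cv2.resize(b,None,fx=6,fy=6,interpolation=cv2.INTER_CUBIC)
cv2.imwrite('pics/a.png',a);cv2.imwrite('pics/b.png',b)
c=cams.capture('top')
for n,u,v,z in [('boss',383,258,30),('handle',376,282,70),('screw',269,240,150),('base',272,248,0)]: print(n,onz(c,u,v,z))
E
```

```text
boss [ 522.3 -363.5   30. ]
handle [ 457.1 -338.4   70. ]
screw [554.7 -73.9 150. ]
base [554.9 -71.1   0. ]
```

View pics/a.png

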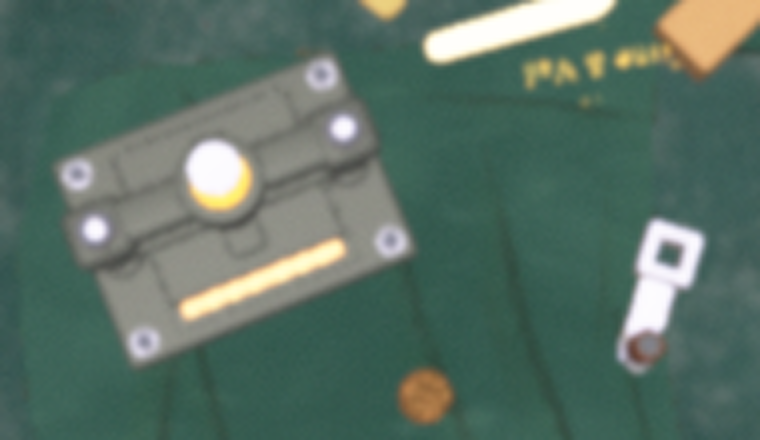

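View pics/b.png

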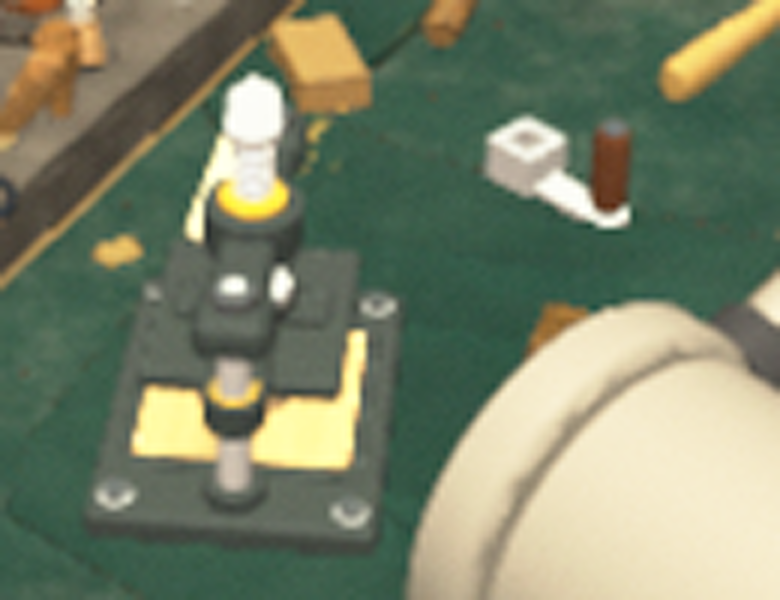

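The yoke, with a white screw top (≈(213,165) in the crop), and the crank are clear. In the crop the boss hole is at (670,253) and the handle at (645,347). The screw height and its angle need a wrist view.

```bash
cat >> h.py <<'E'
from scipy.spatial.transform import Rotation as Ro
np.set_printoptions(suppress=True,precision=4)
def goto(p,yaw=None):
    "shift in tool axes (m) and spin (deg) from the measured pose"
    o=get_obs(); R=Ro.from_euler('xyz',o['tcp_rot']).as_matrix()
    d=R.T@(np.array(p,float)-o['tool_pos'])/1000
    s=None if yaw is None else (np.degrees(o['tcp_rot'][2])-yaw+180)%360-180
    print('t',round(o['time'],2),'shift',d,'spin',s)
E
python3 - <<'E'
from h import *
o=get_obs();c=cams.capture('wrist');R=Ro.from_euler('xyz',o['tcp_rot']).as_matrix()
ce,d=ray(c,c['K'][0][2],c['K'][1][2]); print('cam in tool',R.T@(ce-o['tool_pos']),R.T@d,c['K'][0]); print(R)
goto([500,-75,340],159)
E
```

```text
cam in tool [  65.2597   -1.3111 -143.7952] [-0.2487  0.0004  0.9686] [348.9264   0.     325.32  ]
[[-0.9748  0.2229 -0.0004]
 [ 0.2229  0.9748 -0.001 ]
 [ 0.0001 -0.0011 -1.    ]]
t 0.2 shift [-0.5042 -0.4865 -0.0993] spin 8.118058348206517
```

```bash
python3 -m creep '[{"tx":-0.04,"ty":-0.04,"tz":-0.02,"spin":2},{"tx":-0.05,"ty":-0.05,"tz":-0.02,"spin":2},{"tx":-0.05,"ty":-0.05,"tz":-0.02,"spin":2},{"tx":-0.05,"ty":-0.05,"tz":-0.02,"spin":2},{"tx":-0.05,"ty":-0.05,"tz":-0.02}]' >/dev/null; python3 -m creep '[{"tx":-0.05,"ty":-0.05},{"tx":-0.05,"ty":-0.05},{"tx":-0.05,"ty":-0.05},{"tx":-0.05,"ty":-0.05},{"tx":-0.02,"ty":-0.02}]'
python3 -m creep '[{},{}]'
python3 - <<'E'
from h import *
o=get_obs();print(o['tool_pos'],o['tcp_rot'],o['joint_positions']); goto([500,-75,340],159)
c=cap('wrist','w1.png')
E
```

```text
[116.933  511.5964 240.324 ] [-3.1407 -0.0001  2.9168] [ 1.2     0.3425  1.5246  0.      1.2754 -0.146 ]
t 0.2 shift [-0.5042 -0.4865 -0.0993] spin 8.118058348206517invalid input at $[0]: expected keys hand, tx, ty, tz, spin
invalid input at $[0]: expected keys hand, tx, ty, tz, spin
invalid input at $[0]: expected keys hand, tx, ty, tz, spin
```

View pics/w1.png

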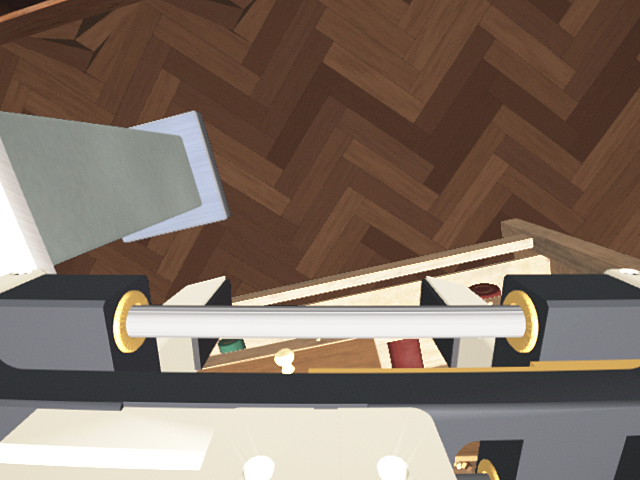

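```bash
python3 - <<'E'
from h import *
goto([612,-95,330],159)
E
python3 -m creep '[{"hand":1,"tx":-0.04,"ty":-0.03,"tz":-0.02,"spin":0},{"hand":1,"tx":-0.05,"ty":-0.04,"tz":-0.02,"spin":0},{"hand":1,"tx":-0.05,"ty":-0.04,"tz":-0.02,"spin":0},{"hand":1,"tx":-0.05,"ty":-0.04,"tz":-0.02,"spin":0},{"hand":1,"tx":-0.05,"ty":-0.04,"tz":-0.01,"spin":0}]' >/dev/null; python3 -m creep '[{"hand":1,"tx":-0.05,"ty":-0.04,"tz":0,"spin":0},{"hand":1,"tx":-0.05,"ty":-0.04,"tz":0,"spin":0},{"hand":1,"tx":-0.05,"ty":-0.04,"tz":0,"spin":0},{"hand":1,"tx":-0.05,"ty":-0.04,"tz":0,"spin":0},{"hand":1,"tx":-0.05,"ty":-0.04,"tz":0,"spin":0}]' > /dev/null
python3 - <<'E'
from h import *
o=get_obs();print(o['tool_pos'],o['tcp_rot'],o['joint_positions']); goto([612,-95,330],159)
E
```

```text
t 0.25 shift [-0.6178 -0.4811 -0.0893] spin 8.120073431125519
[494.3825  38.566  326.3357] [3.1412 0.0004 2.9164] [-0.0771  0.2331  1.4399  0.0004  1.4682 -1.4227]
t 1.5 shift [-0.1445 -0.1039 -0.0037] spin 8.097922169578112
```

```bash
python3 -m creep '[{"hand":1,"tx":-0.05,"ty":-0.03,"tz":0,"spin":4},{"hand":1,"tx":-0.05,"ty":-0.03,"tz":0,"spin":4},{"hand":1,"tx":-0.03,"ty":-0.03,"tz":0,"spin":0},{"hand":1,"tx":0,"ty":0,"tz":0,"spin":0},{"hand":1,"tx":0,"ty":0,"tz":0,"spin":0}]'
python3 - <<'E'
from h import *
o=get_obs();print(o['tool_pos'],o['tcp_rot'])
c=cap('wrist','w2.png')
E
```

```text
time: 2.12
tool_pos: [591.6, -81.5, 326.0]
tcp_rot: [3.141, -0.001, 2.777]
contact_force: [0.7, -0.3, 0.2]
grip_width: 91.9
finger_force: 0.0
[591.6182 -81.4676 326.0035] [ 3.1411 -0.0009  2.777 ]
```

View pics/w2.png

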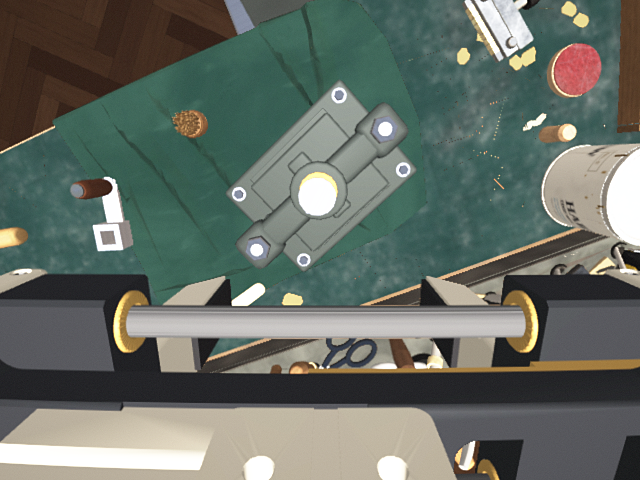

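The wrist view shows the screw top as a white blob at about (317,193), the yoke nuts at (385,129) and (257,250), the crank hole at (111,238) and the handle top at (78,189). I'll enlarge the screw and crank with stretched highlights.

```bash
python3 - <<'E'
from h import *
w=cv2.imread('pics/w2.png').astype(float)
f=lambda im,lo,hi,k: cv2.resize(np.clip((im-lo)*255/(hi-lo),0,255).astype(np.uint8),None,fx=k,fy=k,interpolation=cv2.INTER_CUBIC)
p1=f(w[160:225,285:350],0,255,5); p2=f(w[160:225,285:350],215,255,5)
q=f(w[170:255,60:140],100,255,5)[:,:400]
can=np.zeros((600,800,3),np.uint8); 
s=cv2.imread('pics/side0.png').astype(float)[232:267,295:325]
can[:325,:325]=p1[:325,:325]; can[:325,330:655]=p2[:325,:325]
can[330:330+270,:400]=q[:270] if False else cv2.resize(q,(400,425))[155:425]
can[330:600,420:651]=cv2.resize(f(s,120,255,8),(231,270))
cv2.imwrite('pics/z.png',can)
g=w.min(2)
for box in [(165,222,285,350)]:
    sub=g[box[0]:box[1],box[2]:box[3]]
    for th in (200,225,245,252): 
        m=(sub>th).astype(np.uint8); n,l,st,ce=cv2.connectedComponentsWithStats(m); i=1+np.argmax(st[1:,4]); print(th,st[i],ce[i]+[box[2],box[0]])
E
```

```text
200 [  13   13   38   38 1135] [316.6987 196.178 ]
225 [  14   13   37   37 1109] [316.8972 196.0541]
245 [  14   13   37   37 1096] [316.8878 196.0319]
252 [  14   13   37   37 1066] [316.8199 196.2326]
```

View pics/z.png

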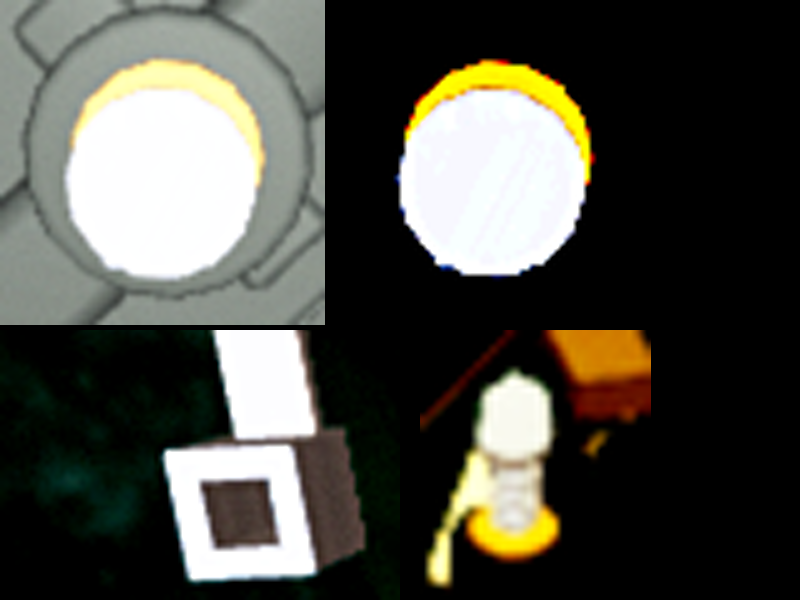

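```bash
python3 - <<'E'
from h import *
w=cv2.imread('pics/w2.png')
for ch in range(3): 
    s=w[170:220,295:342,ch]; print(ch,np.unique(s[s>235],return_counts=True))
b=w[172:218:1,298:338].astype(int).sum(2)
for r in b[::2]: print(' '.join('%2d'%min(99,765-x) for x in r))
t=cv2.imread('pics/top0.png')[228:246,260:278].astype(int)
for r in t.min(2): print(' '.join('%3d'%x for x in r))
E
```

```text
0 (array([236, 238, 240, 241, 242, 244, 246, 247, 248, 249, 250, 251, 252,
       253, 254, 255], dtype=uint8), array([   1,    1,    1,    2,    1,    2,    2,    2,    3,    2,    2,
          2,    1,    4,    1, 1082]))
1 (array([236, 237, 238, 239, 240, 241, 242, 243, 244, 245, 246, 247, 248,
       249, 250, 251, 252, 253, 254, 255], dtype=uint8), array([  1,   1,   3,   4,   4,   5,   3,   5,   2,   2,   8,   9,   6,
         5,   7,   9,   7,  31, 495, 696]))
2 (array([237, 238, 239, 244, 245, 246, 248, 249, 250, 251, 252, 253, 254,
       255], dtype=uint8), array([  2,   1,   3,   3,   2,   1,   1,   2,   4,  10,  16,  26, 858,
       390]))
99 99 99 99 99 99 99 99 99 99 99 99 99 99 99 99 99 99 99 99 99 99 99 99 99 99 99 99 99 99 99 99 99 99 99 99 99 99 99 99
99 99 99 99 99 99 99 99 99 99 99 99 99 92 87 80 71 71 73 74 74 71 73 73 75 76 84 96 99 99 99 99 99 99 99 99 99 99 99 99
99 99 99 99 99 99 99 99 99 99 79 71 77 73 78 78 81 83 80 80 80 83 85 83 80 78 75 73 74 76 86 99 99 99 99 99 99 99 99 99
99 99 99 99 99 99 99 99 77 76 85 78 74 72 19  9  1  3  3  4  4  4  4 11 18 35 80
[... 2915 characters left out ...]
 252 252 252 252 251 251 251 251 250 242 191 140 128
135 185 235 250 252 252 252 252 251 251 251 251 251 250 244 193 138 126
131 174 227 247 251 252 252 251 251 251 251 251 251 249 238 178 128 125
129 158 213 244 251 252 251 251 251 251 251 251 250 247 222 154 118 123
125 144 188 237 249 251 251 251 251 251 251 251 249 242 193 130 114 122
126 134 154 205 242 250 251 250 250 251 250 248 245 219 159 118 110 122
127 131 134 157 202 235 245 246 246 248 248 239 212 167 128 110 114 125
124 131 131 132 149 174 197 214 220 225 222 193 155 123 114 113 121 131
119 127 132 131 125 126 135 146 152 156 156 137 117 111 114 121 128 132
120 124 131 133 128 122 116 117 115 115 117 115 108 111 120 129 134 130
```

```bash
python3 - <<'E'
from h import *
goto([600,-235,240],159)
E
python3 -m creep '[{"hand":1,"tx":-0.03,"ty":-0.05,"tz":0,"spin":0},{"hand":1,"tx":-0.03,"ty":-0.05,"tz":0.03,"spin":0},{"hand":1,"tx":0,"ty":-0.04,"tz":0.04,"spin":0},{"hand":1,"tx":0,"ty":0,"tz":0.015,"spin":0},{"hand":1,"tx":0,"ty":0,"tz":0,"spin":0}]'
python3 - <<'E'
from h import *
c=cap('wrist','w3.png')
import pickle; pickle.dump({k:np.array(c[k]) for k in('K','k1','R','t')},open('w3.pkl','wb'))
print(proj(c,[555,-73,180]),proj(c,[522,-363,30]),get_obs()['tool_pos'])
E
```

```text
t 2.17 shift [-0.0627 -0.141   0.0863] spin 0.16276597650943359
time: 2.8
tool_pos: [597.5, -229.7, 242.3]
tcp_rot: [3.141, -0.002, 2.778]
contact_force: [0.4, -0.7, -0.1]
grip_width: 92.0
finger_force: 0.0
[559.3047 103.187 ] [178.517  199.3474] [ 598.1919 -229.7239  243.76  ]
```

View pics/w3.png

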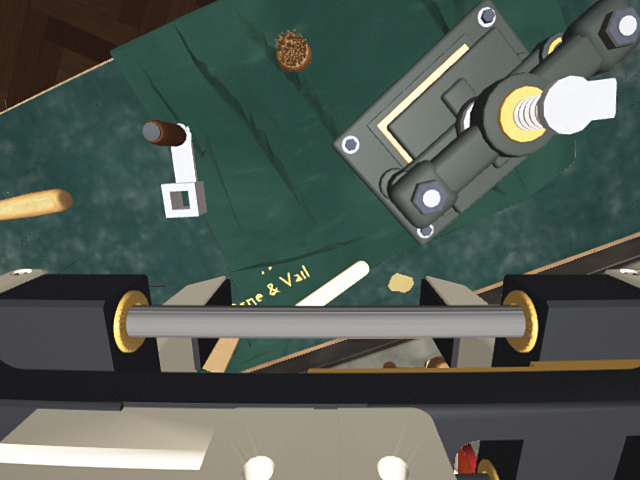

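The square end is clearly visible: the collar is a disc around (567,106), and the square runs right to its top edge at about (614,79)–(615,118). The crank hole is at (180,200) and the handle top at (152,131).

```bash
python3 - <<'E'
from h import *
w=cv2.imread('pics/w3.png').astype(int).min(2)
m=(w>215)
for u in range(532,620,3):
    r=np.where(m[66:142,u])[0]+66; print(u,(r.min(),r.max(),len(r)) if len(r) else None)
for r in range(74,124,3):
    cc=np.where(m[r,560:625])[0]+560; print(r,(cc.min(),cc.max()) if len(cc) else None)
E
```

```text
532 (np.int64(96), np.int64(129), 28)
535 (np.int64(96), np.int64(128), 17)
538 (np.int64(95), np.int64(128), 10)
541 (np.int64(126), np.int64(127), 2)
544 (np.int64(102), np.int64(116), 15)
547 (np.int64(94), np.int64(121), 28)
550 (np.int64(89), np.int64(126), 38)
553 (np.int64(86), np.int64(128), 43)
556 (np.int64(83), np.int64(130), 48)
559 (np.int64(80), np.int64(132), 53)
562 (np.int64(79), np.int64(132), 54)
565 (np.int64(78), np.int64(133), 56)
568 (np.int64(77), np.int64(133), 57)
571 (np.int64(76), np.int64(133), 58)
574 (np.int64(76), np.int64(132), 57)
577 (np.int64(77), np.int64(131), 55)
580 (np.int64(77), np.int64(129), 53)
583 (np.int64(78), np.int64(127), 50)
586 (np.int64(81), np.int64(124), 44)
589 (np.int64(81), np.int64(121), 41)
592 (np.int64(81), np.int64(119), 39)
595 (np.int64(81), np.int64(119), 39)
598 (np.int64(80), np.int64(118), 39)
601 (np.int64(80), np.int64(118), 39)
604 (np.int64(79), np.int64(118), 40)
607 (np.int64(79), np.int64(117), 39)
610 (np.int64(79), np.int64(117), 39)
613 (np.int64(78), np.int64(117), 40)
616 None
619 None
74 None
77 (np.int64(566), np.int64(581))
80 (np.int64(560), np.int64(615))
83 (np.int64(560), np.int64(615))
86 (np.int64(560), np.int64(615))
89 (np.int64(560), np.int64(615))
92 (np.int64(560), np.int64(615))
95 (np.int64(560), np.int64(615))
98 (np.int64(560), np.int64(615))
101 (np.int64(560), np.int64(615))
104 (np.int64(560), np.int64(614))
107 (np.int64(560), np.int64(614))
110 (np.int64(560), np.int64(614))
113 (np.int64(560), np.int64(614))
116 (np.int64(560), np.int64(613))
119 (np.int64(560), np.int64(596))
122 (np.int64(560), np.int64(588))
```

```bash
python3 - <<'E'
from h import *
a=cv2.imread('pics/w3.png'); f=lambda im,g,k:cv2.resize((255*(im/255.)**g).astype(np.uint8),None,fx=k,fy=k,interpolation=cv2.INTER_CUBIC)
can=np.zeros((600,800,3),np.uint8)
p=f(a[60:145,530:625],6,5); can[:425,:475]=p
q=f(a[110:230,135:215],1.5,4); can[:480,480:800]=q
cv2.imwrite('pics/z3.png',can)
E
```

```text
(no output)
```

View pics/z3.png

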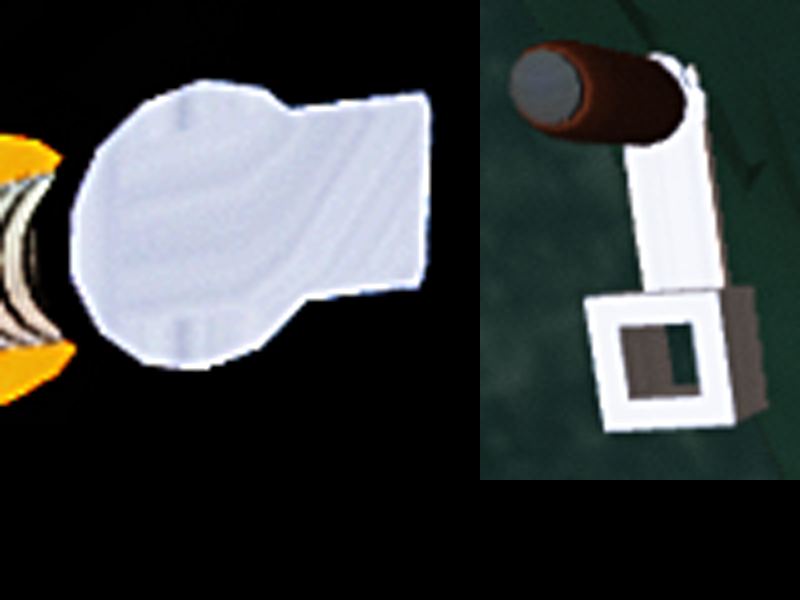

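The enlarged view confirms the square end: far top edge from (615.5,79) to (614,117.5), collar centre ≈(571,104.7). The crank boss top has corners at about (161.5,184), (195,183), (199,216) and (166,218). Next I triangulate.

```bash
cat > tri.py <<'E'
from h import *
import pickle
c3=pickle.load(open('w3.pkl','rb'))
T=lambda p,r: (np.array(p),Ro.from_euler('xyz',r).as_matrix())
p3,R3=T([598.19,-229.72,243.76],[3.141,-.002,2.778]); p2,R2=T([591.62,-81.47,326.0],[3.1411,-.0009,2.777])
Rc=c3['R']@R3; tc=c3['t']+c3['R']@p3   # camera from tool
c2=dict(c3); c2['R']=Rc@R2.T; c2['t']=tc-c2['R']@p2
top=cams.capture('top'); side=cams.capture('side')
def tri(obs):
    A=np.zeros((3,3));b=np.zeros(3)
    for c,u,v in obs:
        o,d=ray(c,u,v);d/=np.linalg.norm(d);P=np.eye(3)-np.outer(d,d);A+=P;b+=P@o
    X=np.linalg.solve(A,b); return X,[np.round(proj(c,X)-[u,v],1) for c,u,v in obs]
if __name__=='__main__':
    print('collar w2w3',tri([(c2,317.5,196.6),(c3,571,104.7)]))
    for nm,a,b in [('nutR',(385,129),(627,25)),('nutL',(257,250),(431,198))]: print(nm,tri([(c2,*a),(c3,*b)]))
    for z in (175,185,195,205,215):
        a=onz(c3,615.5,78.5,z);b=onz(c3,614.2,118,z);d=b-a;L=np.hypot(*d[:2]);n=np.array([d[1],-d[0]])/L
        cam=-c3['R'].T@c3['t']; m=(a+b)/2
        if n@(cam-m)[:2]<0:n=-n
        print(z,'len',L,'axis',m[:2]+9*n,'ang n',np.degrees(np.arctan2(n[1],n[0])), 'in w2',proj(c2,[*(m[:2]+9*n),z]))
    for nm,c,uv in [('c3',c3,[(161.5,184),(195,183),(199,216.5),(166,218)])]:
        q=np.array([onz(c,u,v,30)[:2] for u,v in uv]); print('boss',q.mean(0),np.linalg.norm(q-np.roll(q,1,0),axis=1)); 
        e=(q[0]-q[3]+q[1]-q[2]); print('yaw',np.degrees(np.arctan2(e[1],e[0])))
    print('boss w2+w3',onz(c2,111,238,30),'handle',tri([(c2,78,189),(c3,152,131.5)]),onz(c3,152,131.5,73))
    print('boss top cam',onz(top,215+670/4,195+253/4,30))
E
python3 tri.py
```

```text
collar w2w3 (array([556.4792, -75.8172, 193.3146]), [array([0.1, 0.3]), array([-0.1, -0.4])])
nutR (array([526.5251,  -2.4173, 151.8829]), [array([0., 0.]), array([-0. , -0.1])])
nutL (array([ 587.0429, -150.0965,  149.9092]), [array([0. , 0.1]), array([-0. , -0.1])])
175 len 21.997919480074223 axis [562.1166 -46.0435] ang n -102.78658064289915 in w2 [353.7749 187.9784]
185 len 20.95654036763615 axis [560.8032 -54.1207] ang n -102.78658064289915 in w2 [344.8087 191.121 ]
195 len 19.915161255198186 axis [559.4898 -62.198 ] ang n -102.786580642899 in w2 [335.2245 194.4832]
205 len 18.873782142760124 axis [558.1764 -70.2753] ang n -102.78658064289915 in w2 [324.9585 198.0881]
215 len 17.832403030321935 axis [556.863  -78.3525] ang n -102.78658064289914 in w2 [313.9376 201.9621]
boss [ 523.8001 -361.7894] [35.0268 34.561  34.3594 34.8856]
yaw 160.7947937392491
boss w2+w3 [ 525.0966 -357.1589   30.    ] handle (array([ 458.5062, -346.3268,   57.7414]), [array([0.2, 0.2]), array([-0.3, -0.3])]) [ 462.4502 -339.7865   73.    ]
boss top cam [ 521.6419 -362.1457   30.    ]
```

```bash
python3 - <<'E'
from h import *
goto([523.5,-361.5,90],160.8)
E
```

```text
t 2.95 shift [ 0.0242 -0.1496  0.1547] spin -1.552033252835514
```

```bash
python3 -m creep '[{"hand":1,"tx":0.008,"ty":-0.05,"tz":0.04,"spin":-1.6},{"hand":1,"tx":0.008,"ty":-0.05,"tz":0.04,"spin":0},{"hand":1,"tx":0.008,"ty":-0.05,"tz":0.04,"spin":0},{"hand":1,"tx":0,"ty":0,"tz":0.03,"spin":0},{"hand":1,"tx":0,"ty":0,"tz":0,"spin":0}]'; python3 - <<'E'
from h import *
goto([523.5,-361.5,19],160.8)
E
```

```text
time: 3.58
tool_pos: [526.2, -359.2, 95.4]
tcp_rot: [3.14, -0.003, 2.805]
contact_force: [0.8, -0.5, 0.1]
grip_width: 91.9
finger_force: 0.0
t 3.58 shift [ 0.0016 -0.0031  0.0764] spin -0.0655636563321309
```

```bash
python3 -m creep '[{"hand":1,"tx":0,"ty":-0.001,"tz":0.03,"spin":0},{"hand":1,"tx":0,"ty":-0.001,"tz":0.03,"spin":0},{"hand":1,"tx":0,"ty":0,"tz":0.01,"spin":0},{"hand":1,"tx":0,"ty":0,"tz":0,"spin":0},{"hand":1,"tx":0,"ty":0,"tz":0,"spin":0}]'; python3 - <<'E'
from h import *
goto([523.5,-361.5,19],160.8)
E
```

```text
time: 4.2
tool_pos: [527.0, -362.5, 28.4]
tcp_rot: [-3.141, 0.003, 2.806]
contact_force: [0.4, 0.7, 0.7]
grip_width: 92.0
finger_force: 0.0
t 4.2 shift [ 0.0037 -0.0002  0.0093] spin -0.043433126646647224
```

```bash
python3 -m creep '[{"hand":1,"tx":0.003,"ty":0,"tz":0.007,"spin":0},{"hand":1,"tx":0,"ty":0,"tz":0,"spin":0},{"hand":0,"tx":0,"ty":0,"tz":0,"spin":0},{"hand":0,"tx":0,"ty":0,"tz":0,"spin":0},{"hand":0,"tx":0,"ty":0,"tz":0,"spin":0}]'; python3 -m creep '[{"hand":0,"tx":0,"ty":0,"tz":0,"spin":0},{"hand":0,"tx":0,"ty":0,"tz":0,"spin":0},{"hand":0,"tx":0,"ty":0,"tz":0,"spin":0}]'
```

```text
time: 4.82
tool_pos: [523.1, -361.1, 19.5]
tcp_rot: [3.142, 0.0, 2.805]
contact_force: [-0.5, 0.2, -0.5]
grip_width: 66.3
finger_force: 0.0
time: 5.2
tool_pos: [523.0, -361.1, 19.4]
tcp_rot: [3.142, 0.0, 2.805]
contact_force: [-0.2, -0.8, 0.3]
grip_width: 36.4
finger_force: 0.0
```

```bash
python3 -m creep '[{"hand":0,"tx":0,"ty":0,"tz":0,"spin":0},{"hand":0,"tx":0,"ty":0,"tz":0,"spin":0},{"hand":0,"tx":0,"ty":0,"tz":-0.02,"spin":0},{"hand":0,"tx":0,"ty":0,"tz":-0.05,"spin":-3},{"hand":0,"tx":0,"ty":0,"tz":-0.06,"spin":-3.4}]';python3 -m creep '[{"hand":0,"tx":0,"ty":0,"tz":-0.06,"spin":0},{"hand":0,"tx":0,"ty":0,"tz":-0.05,"spin":0},{"hand":0,"tx":0,"ty":0,"tz":0,"spin":0},{"hand":0,"tx":0,"ty":0,"tz":0,"spin":0},{"hand":0,"tx":0,"ty":0,"tz":0,"spin":0}]'; python3 - <<'E'
from h import *
import pickle
o=get_obs(); c=cap('wrist','w4.png')
w=cv2.cvtColor(cv2.imread('pics/w4.png'),cv2.COLOR_BGR2HSV)
o2=get_obs(); print(o2['tool_pos'],o2['tcp_rot'])
pickle.dump({**{k:np.array(c[k]) for k in('K','k1','R','t')},'tp':o2['tool_pos'],'tr':o2['tcp_rot']},open('w4.pkl','wb'))
z=o2['tool_pos'][2]-19
# predicted handle pin head
R=Ro.from_euler('xyz',o2['tcp_rot']).as_matrix()
for h in (73,68,12,9): print(h,proj(c,o2['tool_pos']+R@np.array([65,0,19-h])))
cv2.imwrite('pics/z4.png',cv2.resize(cv2.imread('pics/w4.png')[0:280,230:430],None,fx=2,fy=2))
E
```

```text
time: 5.82
tool_pos: [522.0, -360.1, 148.5]
tcp_rot: [3.139, -0.004, 2.919]
contact_force: [0.9, -1.8, -4.3]
grip_width: 33.9
finger_force: 29.8
time: 6.45
tool_pos: [522.2, -360.4, 256.3]
tcp_rot: [3.139, -0.005, 2.917]
contact_force: [-0.5, 0.4, -4.4]
grip_width: 33.7
finger_force: 29.8
[ 522.3445 -360.5316  256.6425] [ 3.1391 -0.0043  2.9167]
73 [329.9709 157.9567]
68 [329.709  157.8802]
12 [327.964  157.3709]
9 [327.9064 157.3541]
```

View pics/z4.png

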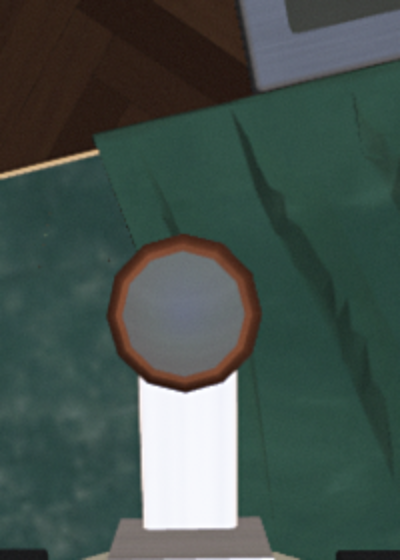

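The in-hand view shows the pin head at about (321.5,156.5) against a predicted (330,158). That suggests a small sideways calibration bias of about −1.5 to −2 mm, which I'll check along the arm.

```bash
python3 - <<'E'
from h import *
import pickle
c=pickle.load(open('w4.pkl','rb')); R=Ro.from_euler('xyz',c['tr']).as_matrix()
w=cv2.imread('pics/w4.png').astype(int).min(2)
for r in (195,210,225,240,255,):
    k=np.where(w[r,285:365]>200)[0]+285; m=(k.min()+k.max())/2
    o,d=ray(c,m,r); o=R.T@(o-c['tp']); d=R.T@d; P=o+d*((10-o[2])/d[2]); print(r,k.min(),k.max(),P)
o,d=ray(c,321.5,156.5); o=R.T@(o-c['tp']); d=R.T@d; print('pin',o+d*((19-73-o[2])/d[2]))
goto([557.1,-74.5,257],167.1)
E
```

```text
195 300 347 [48.9483 -1.9057 10.    ]
210 300 347 [42.33   -1.9151 10.    ]
225 301 347 [35.5748 -1.701  10.    ]
240 301 347 [28.6754 -1.7085 10.    ]
255 302 347 [21.6241 -1.4877 10.    ]
pin [ 65.3539  -2.1112 -54.    ]
t 6.5 shift [0.0299 0.2866 0.0005] spin 0.01617726327242508
```

```bash
python3 -m creep '[{"hand":0,"tx":0.003,"ty":0.03,"tz":0,"spin":0},{"hand":0,"tx":0.006,"ty":0.06,"tz":0,"spin":0},{"hand":0,"tx":0.006,"ty":0.06,"tz":0,"spin":0},{"hand":0,"tx":0.006,"ty":0.06,"tz":0,"spin":0},{"hand":0,"tx":0.006,"ty":0.05,"tz":0,"spin":0}]' >/dev/null;python3 -m creep '[{"hand":0,"tx":0.002,"ty":0.025,"tz":0,"spin":0},{"hand":0,"tx":0,"ty":0,"tz":0,"spin":0},{"hand":0,"tx":0,"ty":0,"tz":0,"spin":0},{"hand":0,"tx":0,"ty":0,"tz":0,"spin":0}]'; python3 - <<'E'
from h import *
goto([557.1,-74.8,257],167.1)
E
```

```text
time: 7.62
tool_pos: [558.1, -77.9, 259.0]
tcp_rot: [-3.141, -0.001, 2.915]
contact_force: [0.2, -0.5, -5.3]
grip_width: 33.6
finger_force: 29.8
t 7.62 shift [0.0017 0.0028 0.002 ] spin -0.06518640246335394
```

```bash
python3 -m creep '[{"hand":0,"tx":0.001,"ty":0.002,"tz":0.012,"spin":0},{"hand":0,"tx":0,"ty":0,"tz":0.01,"spin":0},{"hand":0,"tx":0,"ty":0,"tz":0,"spin":0},{"hand":0,"tx":0,"ty":0,"tz":0,"spin":0},{"hand":0,"tx":0,"ty":0,"tz":0,"spin":0}]'; python3 - <<'E'
from h import *
goto([557.1,-74.8,237],167.1)
E
```

```text
time: 8.25
tool_pos: [558.0, -74.7, 237.8]
tcp_rot: [3.142, 0.001, 2.917]
contact_force: [0.5, 0.2, -4.8]
grip_width: 34.0
finger_force: 29.8
t 8.25 shift [ 0.0008 -0.0003  0.0008] spin 0.024354148662553143
```

```bash
for i in 1 2; do python3 -m creep '[{"hand":0,"tx":0,"ty":0,"tz":0.003,"spin":0},{"hand":0,"tx":0,"ty":0,"tz":0.003,"spin":0},{"hand":0,"tx":0,"ty":0,"tz":0,"spin":0}]'; done
```

```text
time: 8.62
tool_pos: [557.5, -74.6, 231.0]
tcp_rot: [3.141, -0.001, 2.917]
contact_force: [-0.4, 0.5, -5.6]
grip_width: 33.8
finger_force: 29.8
time: 9.0
tool_pos: [557.7, -74.6, 225.1]
tcp_rot: [3.141, -0.0, 2.917]
contact_force: [0.1, 0.8, -4.7]
grip_width: 34.2
finger_force: 29.8
```

```bash
for i in 1 2; do python3 -m creep '[{"hand":0,"tx":0,"ty":0,"tz":0.003,"spin":0},{"hand":0,"tx":0,"ty":0,"tz":0.003,"spin":0},{"hand":0,"tx":0,"ty":0,"tz":0,"spin":0}]'|grep -E 'pos|force|rot'; done
```

```text
tool_pos: [557.7, -74.6, 219.1]
tcp_rot: [3.141, -0.0, 2.917]
contact_force: [-1.1, -0.1, -4.8]
finger_force: 29.8
tool_pos: [557.7, -74.6, 213.2]
tcp_rot: [3.142, -0.0, 2.917]
contact_force: [-2.5, -0.2, -5.1]
finger_force: 29.8
```

```bash
for i in 1 2 3; do python3 -m creep '[{"hand":0,"tx":0,"ty":0,"tz":0.0015,"spin":0},{"hand":0,"tx":0,"ty":0,"tz":0.0015,"spin":0},{"hand":0,"tx":0,"ty":0,"tz":0,"spin":0}]'|grep -E 'pos|contact|rot'; done
```

```text
tool_pos: [558.0, -74.7, 213.0]
tcp_rot: [-3.141, 0.003, 2.917]
contact_force: [-6.7, 0.9, 12.4]
tool_pos: [558.4, -74.7, 212.8]
tcp_rot: [-3.141, 0.006, 2.917]
contact_force: [-11.4, 2.2, 28.1]
tool_pos: [559.4, -75.0, 211.7]
tcp_rot: [-3.141, 0.01, 2.918]
contact_force: [-12.4, 1.8, 35.0]
```

```bash
python3 -m creep '[{"hand":0,"tx":0.001,"ty":0,"tz":-0.003,"spin":0},{"hand":0,"tx":0,"ty":0,"tz":-0.001,"spin":0},{"hand":0,"tx":0,"ty":0,"tz":0,"spin":0}]'|grep -E 'pos|contact|rot'; python3 -m creep '[{"hand":0,"tx":0,"ty":0,"tz":0,"spin":-1},{"hand":0,"tx":0,"ty":0,"tz":0.002,"spin":1},{"hand":0,"tx":0,"ty":0,"tz":0,"spin":0}]'|grep -E 'pos|contact|rot'
```

```text
tool_pos: [558.9, -74.9, 211.9]
tcp_rot: [-3.141, 0.008, 2.917]
contact_force: [-1.1, -0.2, 11.5]
tool_pos: [559.0, -74.9, 211.8]
tcp_rot: [-3.141, 0.01, 2.917]
contact_force: [-6.3, 1.6, 24.0]
```

```bash
python3 -m creep '[{"hand":0.6,"tx":0,"ty":0,"tz":-0.002,"spin":0},{"hand":0.6,"tx":0,"ty":0,"tz":0,"spin":0},{"hand":0.6,"tx":0,"ty":0,"tz":0,"spin":0},{"hand":0.6,"tx":0,"ty":0,"tz":0,"spin":0}]'|grep -E 'pos|contact|rot|width'; python3 -m creep '[{"hand":0.6,"tx":0,"ty":0,"tz":-0.02,"spin":0},{"hand":0.6,"tx":0,"ty":0,"tz":-0.03,"spin":0},{"hand":0.6,"tx":0,"ty":0,"tz":-0.027,"spin":0},{"hand":0.6,"tx":0,"ty":0,"tz":0,"spin":0},{"hand":0.6,"tx":0,"ty":0,"tz":0,"spin":0}]'|grep -E 'pos|contact|rot|width'
cat > hd.py <<'E'
from h import *
def look(s):
    c=cap('wrist','now.png'); o=get_obs(); tp=o['tool_pos'];R=Ro.from_euler('xyz',o['tcp_rot']).as_matrix()
    im=cv2.imread('pics/now.png')[:272]; hsv=cv2.cvtColor(im,cv2.COLOR_BGR2HSV)
    # brown handle
    m=((hsv[...,0]<14)&(hsv[...,1]>120)&(hsv[...,2]>40)).astype(np.uint8)
    n,l,st,ce=cv2.connectedComponentsWithStats(m)
    for i in range(1,n):
        if st[i,4]>150 : 
            x,y,ww,hh,a=st[i]; u,v=x+ww/2-.5,y+hh/2-.5
            print('brown',st[i],'pt at z',s+68,onz(c,u,v,s+68)[:2]+1.3*R[:2,1])
    g=im.min(2); m=(g>200).astype(np.uint8); n,l,st,ce=cv2.connectedComponentsWithStats(m)
    for i in range(1,n):
        if st[i,4]>400: print('white',st[i],ce[i])
    print(tp,o['tcp_rot'])
    return c,im,R,tp
if __name__=='__main__':
    c,im,R,tp=look(193)
    print('pred pin',proj(c,[557.1-63.5,-74.8+14.2,193+68]))
E
python3 hd.py
```

```text
tool_pos: [556.7, -74.4, 208.0]
tcp_rot: [3.141, -0.001, 2.917]
contact_force: [-1.3, 0.0, -0.5]
grip_width: 55.0
tool_pos: [556.3, -74.3, 284.2]
tcp_rot: [3.141, -0.002, 2.917]
contact_force: [0.2, 0.3, -0.8]
grip_width: 55.0
brown [    0     0   258   124 19272] pt at z 261 [ 432.5271 -135.7298]
brown [376   0  94  21 952] pt at z 261 [441.9934  -5.1965]
brown [189 118  22  30 161] pt at z 261 [ 469.1865 -113.6907]
brown [304 127  44  48 623] pt at z 261 [490.1866 -58.9811]
brown [585 130  31  32 374] pt at z 261 [515.8684  68.4953]
white [ 526   25   45   82 1564] [549.7673  65.2212]
white [514  35  40  78 909] [533.1716  73.9747]
white [505  44  31  71 439] [520.0592  78.4692]
white [ 259  164   85   70 2263] [320.939  200.9505]
white [ 297  236   58   36 1940] [324.8582 253.7222]
[556.2338 -74.2265 283.9409] [ 3.1414 -0.0025  2.9168]
pred pin [326.5369 158.661 ]
```

```bash
python3 - <<'E'
from h import *
goto([492.6,-59.8,290],None)
E
python3 -m creep '[{"hand":0.6,"tx":0.005,"ty":0,"tz":-0.008,"spin":0},{"hand":0.6,"tx":0.03,"ty":0,"tz":0,"spin":0},{"hand":0.6,"tx":0.03,"ty":0,"tz":0,"spin":0},{"hand":0.6,"tx":0,"ty":0,"tz":0,"spin":0},{"hand":0.6,"tx":0,"ty":0,"tz":0,"spin":0}]'|grep -E 'pos|contact|rot|width'
python3 - <<'E'
from h import *
goto([492.6,-59.8,234],None)
E
```

```text
t 12.8 shift [ 0.0653 -0.0001 -0.0059] spin None
tool_pos: [493.8, -60.0, 293.7]
tcp_rot: [3.141, 0.001, 2.917]
contact_force: [0.8, -0.4, -0.1]
grip_width: 54.9
t 13.43 shift [ 0.0013 -0.0001  0.0597] spin None
```

```bash
python3 -m creep '[{"hand":0.6,"tx":0,"ty":0,"tz":0.025,"spin":0},{"hand":0.6,"tx":0,"ty":0,"tz":0.025,"spin":0},{"hand":0.6,"tx":0,"ty":0,"tz":0.008,"spin":0},{"hand":0.6,"tx":0,"ty":0,"tz":0,"spin":0},{"hand":0.6,"tx":0,"ty":0,"tz":0,"spin":0}]'|grep -E 'pos|contact|rot|width'
python3 -m creep '[{"hand":0,"tx":0,"ty":0,"tz":0,"spin":0},{"hand":0,"tx":0,"ty":0,"tz":0,"spin":0},{"hand":0,"tx":0,"ty":0,"tz":0,"spin":0},{"hand":0,"tx":0,"ty":0,"tz":0,"spin":0},{"hand":0,"tx":0,"ty":0,"tz":0,"spin":0}]'|grep -E 'pos|contact|rot|width|finger'
```

```text
tool_pos: [494.1, -60.1, 236.3]
tcp_rot: [-3.142, 0.002, 2.917]
contact_force: [0.4, -0.8, -0.2]
grip_width: 55.1
tool_pos: [493.4, -59.9, 235.5]
tcp_rot: [3.142, 0.0, 2.917]
contact_force: [0.4, -0.1, 0.7]
grip_width: 22.1
finger_force: 30.0
```

```bash
cat > st.py <<'E'
from h import *
o=get_obs(); d=o['tool_pos'][:2]-[556.9,-74.6]; th=(167.1-np.degrees(np.arctan2(d[1],d[0])))%360; f=o['contact_force']
a=np.radians(167.1-th); t=np.array([np.sin(a),-np.cos(a)]); r=np.array([np.cos(a),np.sin(a)])
print('t %.2f th %.1f r %.1f z %.1f | drag %.1f rad %.1f fz %.1f'%(o['time'],th,np.hypot(*d),o['tool_pos'][2],-f[:2]@t,f[:2]@r,f[2]))
E
python3 -m creep '[{"hand":0,"tx":-0.0022,"ty":0.0168,"tz":0.0005,"spin":0},{"hand":0,"tx":-0.0065,"ty":0.0157,"tz":0.0005,"spin":0},{"hand":0,"tx":-0.0103,"ty":0.0135,"tz":0.0005,"spin":0}]'>/dev/null; python3 st.py
python3 -m creep '[{"hand":0,"tx":-0.0135,"ty":0.0103,"tz":0.0005,"spin":0},{"hand":0,"tx":-0.0157,"ty":0.0065,"tz":0.0005,"spin":0},{"hand":0,"tx":-0.0168,"ty":0.0022,"tz":0.0005,"spin":0}]'>/dev/null; python3 st.py
```

```text
t 15.05 th 43.6 r 65.2 z 234.8 | drag 9.8 rad -1.4 fz 9.9
t 15.43 th 89.0 r 66.0 z 234.4 | drag 9.9 rad 1.0 fz 14.8
```

```bash

python3 -m creep '[{"hand":0,"tx":-0.0168,"ty":-0.0022,"tz":0.0004,"spin":0},{"hand":0,"tx":-0.0157,"ty":-0.0065,"tz":0.0004,"spin":0},{"hand":0,"tx":-0.0135,"ty":-0.0103,"tz":0.0005,"spin":0}]'>/dev/null; python3 st.py
python3 -m creep '[{"hand":0,"tx":-0.0103,"ty":-0.0135,"tz":0.0005,"spin":0},{"hand":0,"tx":-0.0065,"ty":-0.0157,"tz":0.0005,"spin":0},{"hand":0,"tx":-0.0022,"ty":-0.0168,"tz":0.0005,"spin":0}]'>/dev/null; python3 st.py
```

```text
t 15.80 th 133.1 r 68.6 z 233.7 | drag 9.1 rad 9.6 fz 10.9
t 16.18 th 177.0 r 70.1 z 233.1 | drag 10.1 rad 14.4 fz 7.6
```

```bash

python3 -m creep '[{"hand":0,"tx":0,"ty":-0.0168,"tz":0.0005,"spin":0},{"hand":0,"tx":0.0055,"ty":-0.0157,"tz":0.0005,"spin":0},{"hand":0,"tx":0.0103,"ty":-0.0135,"tz":0.0005,"spin":0}]'>/dev/null; python3 st.py
python3 -m creep '[{"hand":0,"tx":0.0135,"ty":-0.0103,"tz":0.0005,"spin":0},{"hand":0,"tx":0.0157,"ty":-0.0065,"tz":0.0005,"spin":0},{"hand":0,"tx":0.0168,"ty":-0.0022,"tz":0.0005,"spin":0}]'>/dev/null; python3 st.py
```

```text
t 16.55 th 220.3 r 69.8 z 231.1 | drag 8.5 rad 4.8 fz 7.8
t 16.93 th 264.0 r 66.2 z 229.8 | drag 9.1 rad 3.4 fz 8.6
```

```bash

python3 -m creep '[{"hand":0,"tx":0.0168,"ty":0.0022,"tz":0.0005,"spin":0},{"hand":0,"tx":0.0157,"ty":0.0065,"tz":0.0005,"spin":0},{"hand":0,"tx":0.0135,"ty":0.0103,"tz":0.0005,"spin":0}]'>/dev/null; python3 st.py
python3 -m creep '[{"hand":0,"tx":0.0103,"ty":0.0135,"tz":0.0005,"spin":0},{"hand":0,"tx":0.0065,"ty":0.0157,"tz":0.0005,"spin":0},{"hand":0,"tx":0.0022,"ty":0.0168,"tz":0.0005,"spin":0}]'>/dev/null; python3 st.py
python3 -m creep '[{"hand":0,"tx":-0.0022,"ty":0.0168,"tz":0.0005,"spin":0},{"hand":0,"tx":-0.0065,"ty":0.0157,"tz":0.0005,"spin":0},{"hand":0,"tx":-0.0103,"ty":0.0135,"tz":0.0005,"spin":0}]'>/dev/null; python3 st.py
```

```text
t 17.30 th 310.1 r 62.9 z 227.7 | drag 9.1 rad 3.6 fz 7.4
t 17.68 th 358.5 r 61.5 z 225.5 | drag 9.2 rad 1.5 fz 7.6
t 18.05 th 46.3 r 62.6 z 223.8 | drag 9.1 rad -1.8 fz 11.1
```

```bash
sed -i 's/\[556.9,-74.6\]/[561.0,-75.5]/' st.py; cat >> st.py <<'E'
import sys; lim=float(sys.argv[1]) if len(sys.argv)>1 else 99
sys.exit(1 if -f[:2]@t>lim else 0)
E
python3 -m creep '[{"hand":0,"tx":-0.0135,"ty":0.0103,"tz":0.0005,"spin":0},{"hand":0,"tx":-0.0157,"ty":0.0065,"tz":0.0005,"spin":0},{"hand":0,"tx":-0.0168,"ty":0.0022,"tz":0.0005,"spin":0}]'>/dev/null; python3 st.py 11 &&
python3 -m creep '[{"hand":0,"tx":-0.0168,"ty":-0.0022,"tz":0.0005,"spin":0},{"hand":0,"tx":-0.0157,"ty":-0.0065,"tz":0.0005,"spin":0},{"hand":0,"tx":-0.0135,"ty":-0.0103,"tz":0.0005,"spin":0}]'>/dev/null; python3 st.py 11 &&
python3 -m creep '[{"hand":0,"tx":-0.0103,"ty":-0.0135,"tz":0.0005,"spin":0},{"hand":0,"tx":-0.0065,"ty":-0.0157,"tz":0.0005,"spin":0},{"hand":0,"tx":-0.0022,"ty":-0.0168,"tz":0.0005,"spin":0}]'>/dev/null; python3 st.py
```

```text
t 18.43 th 88.3 r 65.4 z 222.4 | drag 7.9 rad -1.5 fz 12.5
t 18.80 th 132.6 r 66.2 z 220.8 | drag 9.1 rad 3.4 fz 9.3
t 19.18 th 177.3 r 66.6 z 219.8 | drag 9.6 rad 5.9 fz 6.5
```

```bash
L=11.2
python3 -m creep '[{"hand":0,"tx":0.0007,"ty":-0.0056,"tz":0.00017,"spin":0},{"hand":0,"tx":0.0007,"ty":-0.0056,"tz":0.00017,"spin":0},{"hand":0,"tx":0.0008,"ty":-0.0056,"tz":0.00016,"spin":0}]'>/dev/null; python3 st.py $L &&
python3 -m creep '[{"hand":0,"tx":0.0021,"ty":-0.0052,"tz":0.00017,"spin":0},{"hand":0,"tx":0.0022,"ty":-0.0052,"tz":0.00017,"spin":0},{"hand":0,"tx":0.0022,"ty":-0.0053,"tz":0.00016,"spin":0}]'>/dev/null && python3 st.py $L &&
python3 -m creep '[{"hand":0,"tx":0.0034,"ty":-0.0045,"tz":0.00017,"spin":0},{"hand":0,"tx":0.0034,"ty":-0.0045,"tz":0.00017,"spin":0},{"hand":0,"tx":0.0035,"ty":-0.0045,"tz":0.00016,"spin":0}]'>/dev/null && python3 st.py $L &&
python3 -m creep '[{"hand":0,"tx":0.0045,"ty":-0.0034,"tz":0.00017,"spin":0},{"hand":0,"tx":0.0045,"ty":-0.0034,"tz":0.00017,"spin":0},{"hand":0,"tx":0.0045,"ty":-0.0035,"tz":0.00016,"spin":0}]'>/dev/null && python3 st.py $L &&
python3 -m creep '[{"hand":0,"tx":0.0052,"ty":-0.0021,"tz":0.00017,"spin":0},{"hand":0,"tx":0.0052,"ty":-0.0022,"tz":0.00017,"spin":0},{"hand":0,"tx":0.0053,"ty":-0.0022,"tz":0.00016,"spin":0}]'>/dev/null && python3 st.py $L &&
python3 -m creep '[{"hand":0,"tx":0.0056,"ty":-0.0007,"tz":0.00017,"spin":0},{"hand":0,"tx":0.0056,"ty":-0.0007,"tz":0.00017,"spin":0},{"hand":0,"tx":0.0056,"ty":-0.0008,"tz":0.00016,"spin":0}]'>/dev/null && python3 st.py $L
```

```text
t 19.55 th 192.5 r 66.5 z 219.5 | drag 8.9 rad 6.7 fz 6.8
t 19.93 th 207.6 r 66.4 z 219.2 | drag 8.8 rad 6.3 fz 5.6
t 20.30 th 222.7 r 66.3 z 218.7 | drag 9.0 rad 6.0 fz 5.6
t 20.68 th 237.8 r 66.1 z 218.3 | drag 8.9 rad 4.3 fz 7.1
t 21.05 th 252.7 r 65.9 z 217.8 | drag 8.7 rad 3.4 fz 6.0
t 21.43 th 267.6 r 65.6 z 217.3 | drag 8.0 rad 2.0 fz 6.9
```

```bash
L=10.9
python3 -m creep '[{"hand":0,"tx":0.0056,"ty":0.0007,"tz":0.00017,"spin":0},{"hand":0,"tx":0.0056,"ty":0.0007,"tz":0.00017,"spin":0},{"hand":0,"tx":0.0056,"ty":0.0008,"tz":0.00016,"spin":0}]'>/dev/null; python3 st.py $L &&
python3 -m creep '[{"hand":0,"tx":0.0052,"ty":0.0021,"tz":0.00017,"spin":0},{"hand":0,"tx":0.0052,"ty":0.0022,"tz":0.00017,"spin":0},{"hand":0,"tx":0.0053,"ty":0.0022,"tz":0.00016,"spin":0}]'>/dev/null && python3 st.py $L &&
python3 -m creep '[{"hand":0,"tx":0.0045,"ty":0.0034,"tz":0.00017,"spin":0},{"hand":0,"tx":0.0045,"ty":0.0034,"tz":0.00017,"spin":0},{"hand":0,"tx":0.0045,"ty":0.0035,"tz":0.00016,"spin":0}]'>/dev/null && python3 st.py $L &&
python3 -m creep '[{"hand":0,"tx":0.0034,"ty":0.0045,"tz":0.00017,"spin":0},{"hand":0,"tx":0.0034,"ty":0.0045,"tz":0.00017,"spin":0},{"hand":0,"tx":0.0035,"ty":0.0045,"tz":0.00016,"spin":0}]'>/dev/null && python3 st.py $L &&
python3 -m creep '[{"hand":0,"tx":0.0021,"ty":0.0052,"tz":0.00017,"spin":0},{"hand":0,"tx":0.0022,"ty":0.0052,"tz":0.00017,"spin":0},{"hand":0,"tx":0.0022,"ty":0.0053,"tz":0.00016,"spin":0}]'>/dev/null && python3 st.py $L &&
python3 -m creep '[{"hand":0,"tx":0.0007,"ty":0.0056,"tz":0.00017,"spin":0},{"hand":0,"tx":0.0007,"ty":0.0056,"tz":0.00017,"spin":0},{"hand":0,"tx":0.0008,"ty":0.0056,"tz":0.00016,"spin":0}]'>/dev/null && python3 st.py $L
```

```text
t 21.80 th 282.6 r 65.5 z 216.7 | drag 8.6 rad 2.8 fz 6.4
t 22.18 th 297.6 r 65.3 z 216.0 | drag 8.5 rad 2.6 fz 6.1
t 22.55 th 312.9 r 65.2 z 215.4 | drag 8.3 rad 1.8 fz 6.0
t 22.93 th 328.1 r 65.2 z 214.6 | drag 7.9 rad 1.9 fz 6.6
t 23.30 th 343.4 r 65.1 z 213.9 | drag 9.4 rad 1.8 fz 6.8
t 23.68 th 358.6 r 65.1 z 213.2 | drag 7.7 rad 0.9 fz 8.3
```

```bash
L=10.9
python3 st.py $L && python3 -m creep '[{"hand":0,"tx":-0.0007,"ty":0.0056,"tz":0.00017,"spin":0},{"hand":0,"tx":-0.0007,"ty":0.0056,"tz":0.00017,"spin":0},{"hand":0,"tx":-0.0008,"ty":0.0056,"tz":0.00016,"spin":0}]'>/dev/null && python3 st.py $L &&
python3 -m creep '[{"hand":0,"tx":-0.0021,"ty":0.0052,"tz":0.00017,"spin":0},{"hand":0,"tx":-0.0022,"ty":0.0052,"tz":0.00017,"spin":0},{"hand":0,"tx":-0.0022,"ty":0.0053,"tz":0.00016,"spin":0}]'>/dev/null && python3 st.py $L &&
python3 -m creep '[{"hand":0,"tx":-0.0034,"ty":0.0045,"tz":0.00017,"spin":0},{"hand":0,"tx":-0.0034,"ty":0.0045,"tz":0.00017,"spin":0},{"hand":0,"tx":-0.0035,"ty":0.0045,"tz":0.00016,"spin":0}]'>/dev/null && python3 st.py $L &&
python3 -m creep '[{"hand":0,"tx":-0.0045,"ty":0.0034,"tz":0.00017,"spin":0},{"hand":0,"tx":-0.0045,"ty":0.0034,"tz":0.00017,"spin":0},{"hand":0,"tx":-0.0045,"ty":0.0035,"tz":0.00016,"spin":0}]'>/dev/null && python3 st.py $L &&
python3 -m creep '[{"hand":0,"tx":-0.0052,"ty":0.0021,"tz":0.00017,"spin":0},{"hand":0,"tx":-0.0052,"ty":0.0022,"tz":0.00017,"spin":0},{"hand":0,"tx":-0.0053,"ty":0.0022,"tz":0.00016,"spin":0}]'>/dev/null && python3 st.py $L &&
python3 -m creep '[{"hand":0,"tx":-0.0056,"ty":0.0007,"tz":0.00017,"spin":0},{"hand":0,"tx":-0.0056,"ty":0.0007,"tz":0.00017,"spin":0},{"hand":0,"tx":-0.0056,"ty":0.0008,"tz":0.00016,"spin":0}]'>/dev/null && python3 st.py $L
```

```text
t 23.68 th 358.6 r 65.1 z 213.2 | drag 7.7 rad 0.9 fz 8.3
t 24.05 th 13.6 r 65.0 z 212.6 | drag 8.4 rad -0.2 fz 7.9
t 24.43 th 28.6 r 65.0 z 212.1 | drag 8.5 rad -0.2 fz 9.3
t 24.80 th 43.4 r 65.0 z 211.5 | drag 8.5 rad -0.7 fz 10.6
t 25.18 th 58.3 r 65.0 z 211.1 | drag 8.8 rad -2.3 fz 11.5
t 25.55 th 73.1 r 65.0 z 210.7 | drag 7.9 rad -2.1 fz 13.0
t 25.93 th 87.8 r 65.1 z 210.2 | drag 8.8 rad -1.6 fz 13.7
```

```bash
L=10.7
python3 st.py $L && python3 -m creep '[{"hand":0,"tx":-0.0056,"ty":-0.0007,"tz":0.00017,"spin":0},{"hand":0,"tx":-0.0056,"ty":-0.0007,"tz":0.00017,"spin":0},{"hand":0,"tx":-0.0056,"ty":-0.0008,"tz":0.00016,"spin":0}]'>/dev/null && python3 st.py $L &&
python3 -m creep '[{"hand":0,"tx":-0.0052,"ty":-0.0021,"tz":0.00017,"spin":0},{"hand":0,"tx":-0.0052,"ty":-0.0022,"tz":0.00017,"spin":0},{"hand":0,"tx":-0.0053,"ty":-0.0022,"tz":0.00016,"spin":0}]'>/dev/null && python3 st.py $L &&
python3 -m creep '[{"hand":0,"tx":-0.0045,"ty":-0.0034,"tz":0.00017,"spin":0},{"hand":0,"tx":-0.0045,"ty":-0.0034,"tz":0.00017,"spin":0},{"hand":0,"tx":-0.0045,"ty":-0.0035,"tz":0.00016,"spin":0}]'>/dev/null && python3 st.py $L &&
python3 -m creep '[{"hand":0,"tx":-0.0034,"ty":-0.0045,"tz":0.00017,"spin":0},{"hand":0,"tx":-0.0034,"ty":-0.0045,"tz":0.00017,"spin":0},{"hand":0,"tx":-0.0035,"ty":-0.0045,"tz":0.00016,"spin":0}]'>/dev/null && python3 st.py $L &&
python3 -m creep '[{"hand":0,"tx":-0.0021,"ty":-0.0052,"tz":0.00017,"spin":0},{"hand":0,"tx":-0.0022,"ty":-0.0052,"tz":0.00017,"spin":0},{"hand":0,"tx":-0.0022,"ty":-0.0053,"tz":0.00016,"spin":0}]'>/dev/null && python3 st.py $L &&
python3 -m creep '[{"hand":0,"tx":-0.0007,"ty":-0.0056,"tz":0.00017,"spin":0},{"hand":0,"tx":-0.0007,"ty":-0.0056,"tz":0.00017,"spin":0},{"hand":0,"tx":-0.0008,"ty":-0.0056,"tz":0.00016,"spin":0}]'>/dev/null && python3 st.py $L
```

```text
t 25.93 th 87.8 r 65.1 z 210.2 | drag 8.8 rad -1.6 fz 13.7
t 26.30 th 102.3 r 65.4 z 209.6 | drag 10.1 rad 1.4 fz 13.5
t 26.68 th 116.7 r 65.8 z 209.1 | drag 12.0 rad 2.0 fz 11.3
```

```bash

python3 -m creep '[{"hand":0,"tx":-0.0024,"ty":-0.0017,"tz":0.0001,"spin":0},{"hand":0,"tx":-0.0024,"ty":-0.0017,"tz":0.0001,"spin":0}]'>/dev/null && python3 st.py 13.8 && python3 -m creep '[{"hand":0,"tx":-0.0023,"ty":-0.0018,"tz":0.0001,"spin":0},{"hand":0,"tx":-0.0023,"ty":-0.0018,"tz":0.0001,"spin":0}]'>/dev/null && python3 st.py
```

```text
t 26.93 th 121.6 r 65.9 z 209.0 | drag 12.4 rad 3.9 fz 12.3
t 27.18 th 126.6 r 66.0 z 208.9 | drag 12.6 rad 5.0 fz 12.9
```

```bash

python3 -m creep '[{"hand":0,"tx":-0.0021,"ty":-0.0019,"tz":0.0001,"spin":0},{"hand":0,"tx":-0.0021,"ty":-0.002,"tz":0.0001,"spin":0}]'>/dev/null && python3 st.py && python3 -m creep '[{"hand":0,"tx":-0.001,"ty":-0.001,"tz":0,"spin":0}]' >/dev/null && python3 st.py; python3 -m creep '[{"hand":0,"tx":0,"ty":0,"tz":0,"spin":0}]'>/dev/null && python3 st.py
```

```text
t 27.43 th 131.4 r 66.1 z 208.7 | drag 13.7 rad 5.8 fz 12.6
t 27.55 th 132.7 r 66.2 z 208.7 | drag 14.1 rad 5.1 fz 11.8
t 27.68 th 132.7 r 66.2 z 208.7 | drag 13.4 rad 4.8 fz 11.8
```

```bash
python3 -m creep '[{"hand":0,"tx":0,"ty":0,"tz":0,"spin":0},{"hand":0.6,"tx":0,"ty":0,"tz":-0.002,"spin":0},{"hand":0.6,"tx":0,"ty":0,"tz":0,"spin":0},{"hand":0.6,"tx":0,"ty":0,"tz":0,"spin":0},{"hand":0.6,"tx":0,"ty":0,"tz":0,"spin":0}]' | grep -E 'pos|contact|width'
python3 -m creep '[{"hand":0.6,"tx":0,"ty":0,"tz":-0.02,"spin":0},{"hand":0.6,"tx":0,"ty":0,"tz":-0.03,"spin":0},{"hand":0.6,"tx":0,"ty":0,"tz":-0.02,"spin":0},{"hand":0.6,"tx":0,"ty":0,"tz":0,"spin":0},{"hand":0.6,"tx":0,"ty":0,"tz":0,"spin":0}]' | grep -E 'pos|contact|width'
python3 - <<'E'
from h import *
print(get_obs()['joint_positions']); goto([558.2,-75,275],-145.6)
E
```

```text
tool_pos: [615.6, -42.7, 208.8]
contact_force: [-0.0, -0.4, 0.3]
grip_width: 53.9
tool_pos: [615.3, -42.4, 277.8]
contact_force: [-0.0, -0.0, -0.7]
grip_width: 54.9
[-0.193   0.494   1.1834  0.      1.4658 -1.5388]
t 28.93 shift [ 0.0484 -0.0445  0.0029] spin -47.2943987082225
```

```bash
python3 -m creep '[{"hand":0.7,"tx":0.024,"ty":-0.022,"tz":0,"spin":0},{"hand":0.7,"tx":0.024,"ty":-0.022,"tz":0,"spin":0},{"hand":0.7,"tx":0,"ty":0,"tz":0,"spin":-9.5},{"hand":0.7,"tx":0,"ty":0,"tz":0,"spin":-9.5},{"hand":0.7,"tx":0,"ty":0,"tz":0,"spin":-9.5}]' >/dev/null
python3 -m creep '[{"hand":0.7,"tx":0,"ty":0,"tz":0,"spin":-9.5},{"hand":0.7,"tx":0,"ty":0,"tz":0,"spin":-9.3},{"hand":0.7,"tx":0,"ty":0,"tz":0,"spin":0},{"hand":0.7,"tx":0,"ty":0,"tz":0,"spin":0},{"hand":0.7,"tx":0,"ty":0,"tz":0,"spin":0}]' | grep -E 'pos|contact|width|rot'
python3 - <<'E'
from h import *
print(get_obs()['joint_positions']); goto([557.6,-74.9,186],-145.6)
E
```

```text
tool_pos: [559.0, -74.5, 278.7]
tcp_rot: [3.141, -0.0, -2.543]
contact_force: [-0.3, -0.6, 0.6]
grip_width: 64.3
[-0.2685  0.3894  1.3469  0.0001  1.4058 -2.4382]
t 30.18 shift [0.0014 0.0004 0.0927] spin -0.08141203891619853
```

```bash
python3 -m creep '[{"hand":0.7,"tx":0.001,"ty":0,"tz":0.03,"spin":0},{"hand":0.7,"tx":0,"ty":0,"tz":0.03,"spin":0},{"hand":0.7,"tx":0,"ty":0,"tz":0.02,"spin":0},{"hand":0.7,"tx":0,"ty":0,"tz":0.009,"spin":0},{"hand":0.7,"tx":0,"ty":0,"tz":0,"spin":0}]' | grep -E 'pos|contact|width|rot'
python3 -m creep '[{"hand":0.7,"tx":0,"ty":0,"tz":0,"spin":0},{"hand":0,"tx":0,"ty":0,"tz":0,"spin":0},{"hand":0,"tx":0,"ty":0,"tz":0,"spin":0},{"hand":0,"tx":0,"ty":0,"tz":0,"spin":0},{"hand":0,"tx":0,"ty":0,"tz":0,"spin":0}]' | grep -E 'pos|contact|width|rot|finger'
python3 -m creep '[{"hand":0,"tx":0,"ty":0,"tz":0,"spin":0},{"hand":0,"tx":0,"ty":0,"tz":0,"spin":0}]' | grep -E 'pos|contact|width|rot|finger'
```

```text
tool_pos: [558.2, -75.1, 189.9]
tcp_rot: [3.141, -0.0, -2.541]
contact_force: [0.6, -0.2, -0.4]
grip_width: 64.1
tool_pos: [557.5, -73.8, 190.3]
tcp_rot: [3.139, -0.0, -2.541]
contact_force: [-3.6, 4.8, 4.5]
grip_width: 35.4
finger_force: 28.8
tool_pos: [557.5, -73.8, 190.3]
tcp_rot: [3.139, -0.0, -2.54]
contact_force: [-3.1, 4.6, 4.9]
grip_width: 35.3
finger_force: 28.8
```

```bash
python3 -m creep '[{"hand":0,"tx":0,"ty":0,"tz":-0.005,"spin":0},{"hand":0,"tx":0,"ty":0,"tz":-0.006,"spin":0},{"hand":0,"tx":0,"ty":0,"tz":0,"spin":0}]' | grep -E 'pos|contact|width|rot|finger'
python3 -m creep '[{"hand":0,"tx":0,"ty":0,"tz":-0.008,"spin":0},{"hand":0,"tx":0,"ty":0,"tz":-0.008,"spin":0},{"hand":0,"tx":0,"ty":0,"tz":-0.008,"spin":0},{"hand":0,"tx":0,"ty":0,"tz":0,"spin":0}]' | grep -E 'pos|contact|width|rot|finger'
```

```text
tool_pos: [557.6, -73.9, 200.6]
tcp_rot: [3.138, -0.001, -2.541]
contact_force: [-0.9, 6.7, -3.9]
grip_width: 34.8
finger_force: 28.7
tool_pos: [558.7, -75.6, 226.0]
tcp_rot: [-3.14, 0.001, -2.541]
contact_force: [0.3, 0.6, -5.6]
grip_width: 35.0
finger_force: 28.6
```

```bash
python3 - <<'E'
from h import *
goto([523,-361,235],-145.6)
E
```

```text
t 32.55 shift [ 0.1907 -0.2153 -0.0088] spin 0.0007549578390353417
```

```bash
python3 -m creep '[{"hand":0,"tx":0.015,"ty":-0.017,"tz":-0.01,"spin":0},{"hand":0,"tx":0.035,"ty":-0.04,"tz":0,"spin":0},{"hand":0,"tx":0.035,"ty":-0.04,"tz":0,"spin":0},{"hand":0,"tx":0.035,"ty":-0.04,"tz":0,"spin":0},{"hand":0,"tx":0.035,"ty":-0.04,"tz":0,"spin":0}]' >/dev/null
python3 -m creep '[{"hand":0,"tx":0.02,"ty":-0.023,"tz":0,"spin":0},{"hand":0,"tx":0.014,"ty":-0.014,"tz":0,"spin":0},{"hand":0,"tx":0,"ty":0,"tz":0.02,"spin":10},{"hand":0,"tx":0,"ty":0,"tz":0.02,"spin":10},{"hand":0,"tx":0,"ty":0,"tz":0,"spin":0}]' | grep -E 'pos|contact|width|rot'
python3 - <<'E'
from h import *
print(get_obs()['joint_positions']); goto([523,-361,30],None)
E
```

```text
tool_pos: [522.6, -357.2, 193.2]
tcp_rot: [3.138, -0.002, -2.888]
contact_force: [-0.9, 0.9, -4.6]
grip_width: 35.0
[-0.7207  0.5803  1.2686  0.0002  1.2971 -2.5454]
t 33.8 shift [ 0.0002 -0.0043  0.1632] spin None
```

```bash
python3 -m creep '[{"hand":0,"tx":0,"ty":0,"tz":0.04,"spin":0},{"hand":0,"tx":0,"ty":0,"tz":0.04,"spin":0},{"hand":0,"tx":0,"ty":0,"tz":0.04,"spin":0},{"hand":0,"tx":0,"ty":0,"tz":0.02,"spin":0},{"hand":0,"tx":0,"ty":0,"tz":0,"spin":0}]' | grep -E 'pos|contact|width|rot'
for i in 1; do python3 -m creep '[{"hand":0,"tx":0,"ty":0,"tz":0.01,"spin":0},{"hand":0,"tx":0,"ty":0,"tz":0.002,"spin":0},{"hand":0,"tx":0,"ty":0,"tz":0.002,"spin":0},{"hand":0,"tx":0,"ty":0,"tz":0,"spin":0}]' | grep -E 'pos|contact|width|rot'; done
```

```text
tool_pos: [523.2, -357.7, 54.3]
tcp_rot: [3.139, -0.001, -2.886]
contact_force: [-0.5, -0.6, -5.0]
grip_width: 35.0
tool_pos: [523.4, -358.5, 41.3]
tcp_rot: [-3.141, 0.0, -2.89]
contact_force: [1.0, -0.1, -4.2]
grip_width: 35.0
```

```bash
python3 -m creep '[{"hand":0,"tx":0,"ty":0,"tz":0.005,"spin":0},{"hand":0,"tx":0,"ty":0,"tz":0.005,"spin":0},{"hand":0,"tx":0,"ty":0,"tz":0,"spin":0}]' | grep -E 'pos|contact'
for i in 1 2 3; do python3 -m creep '[{"hand":0,"tx":0,"ty":0,"tz":0.0015,"spin":0},{"hand":0,"tx":0,"ty":0,"tz":0.0015,"spin":0},{"hand":0,"tx":0,"ty":0,"tz":0,"spin":0}]' | grep -E 'pos|contact'; done
```

```text
tool_pos: [523.0, -358.1, 30.2]
contact_force: [-0.3, -0.6, -4.6]
tool_pos: [523.3, -358.4, 27.9]
contact_force: [0.2, 0.5, -4.6]
tool_pos: [523.4, -358.5, 25.1]
contact_force: [-0.5, -0.6, -2.1]
tool_pos: [523.4, -358.7, 24.0]
contact_force: [-5.0, 2.4, 10.7]
```

Touching at z≈25, as predicted. I release, rise clear, and check numerically.

```bash
python3 -m creep '[{"hand":0,"tx":0,"ty":0,"tz":-0.001,"spin":0},{"hand":0.8,"tx":0,"ty":0,"tz":0,"spin":0},{"hand":0.8,"tx":0,"ty":0,"tz":0,"spin":0},{"hand":0.8,"tx":0,"ty":0,"tz":0,"spin":0},{"hand":0.8,"tx":0,"ty":0,"tz":0,"spin":0}]' | grep -E 'pos|contact|width'
python3 -m creep '[{"hand":0.8,"tx":0,"ty":0,"tz":-0.02,"spin":0},{"hand":0.8,"tx":0,"ty":0,"tz":-0.05,"spin":0},{"hand":0.8,"tx":0,"ty":0,"tz":-0.06,"spin":0},{"hand":0.8,"tx":0,"ty":0,"tz":-0.06,"spin":0},{"hand":0.8,"tx":0,"ty":0,"tz":-0.06,"spin":0}]' >/dev/null
python3 -m creep '[{"hand":0.8,"tx":-0.06,"ty":0,"tz":0,"spin":0},{"hand":0.8,"tx":-0.06,"ty":0,"tz":0,"spin":0},{"hand":0.8,"tx":0,"ty":0,"tz":0,"spin":0},{"hand":0.8,"tx":0,"ty":0,"tz":0,"spin":0}]' | grep -E 'time|pos|contact|width'
python3 - <<'E'
from h import *
c=cap('wrist','fin.png'); im=cv2.imread('pics/fin.png')[:272]; g=im.min(2)
for m,z,n in [((g>200),30,'white'),(((im[...,2].astype(int)-im[...,1]>30)&(im[...,2]<140)),50,'brown')]:
    k,l,st,ce=cv2.connectedComponentsWithStats(m.astype(np.uint8))
    for i in range(1,k):
        if 60<st[i,4]<9000: print(n,st[i],onz(c,*ce[i],z))
for z,h in ((30,'bosstop'),): print(proj(c,[523,-358.5,30]),proj(c,[523+63,-358.5+16,73]),proj(c,[523+63,-358.5+16,12]))
E
```

```text
tool_pos: [523.4, -358.4, 22.9]
contact_force: [0.1, 0.3, 0.2]
grip_width: 69.8
time: 38.17
tool_pos: [639.4, -328.5, 272.2]
contact_force: [-0.2, 0.7, -0.1]
grip_width: 73.6
white [160   0  52  24 453] [ 470.3686 -511.7587   30.    ]
white [ 307   84   36   77 1594] [ 538.4836 -355.3287   30.    ]
white [625 131  13  17  94] [471.914  -28.3825  30.    ]
white [ 52 143  24  18 195] [ 639.6231 -626.1898   30.    ]
white [510 147  98  52 725] [ 520.7172 -112.9373   30.    ]
white [472 150  17  17 123] [ 535.0168 -184.314    30.    ]
white [567 188  40  21 560] [545.3473 -50.3266  30.    ]
white [510 229   6  26 153] [ 613.1597 -113.9775   30.    ]
white [555 228  15  16 189] [591.7699 -59.8056  30.    ]
white [ 311  252  108   19 1677] [ 677.1413 -274.2013   30.    ]
white [475 254  16  14 102] [ 642.8916 -140.56     30.    ]
brown [471  52  23  25 121] [ 454.5161 -224.3785   50.    ]
brown [481  53  15  16  74] [ 448.0121 -218.0278   50.    ]
brown [491  54  19  17  74] [ 446.4944 -204.0484   50.    ]
[326.6044 103.1021] [326.5345 168.0468] [326.3024 166.3413]
```

```bash
python3 -c "
from plant import close_job
print(close_job())"
```

```text
the job is handed in; nothing more can be done
None
```

The job is handed in at 38 s. The disc was wound to about 14 N at the handle, which I take as roughly 170 N of clamping. The crank lies on the bench about 28 cm from the screw, the arm is clear, and no result of the judging was returned.

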